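# Tip the green-lidded sample pots into the feed channel

## Task

On the ward bench are two pot feeders: a white tray hinged in front of a blue sloping channel, each with three small sample pots. Lift the black bar handle of the tray holding the green-lidded pots so that it tips and all three pots slide along the guide rail, single file, into its channel; keep it tipped until they are all in, then lower the tray flat again and let go. Do not move the tray with the red-lidded pots.

Things in the scene. Friction and masses are not known exactly. Their poses are not given: they have to be found in the camera images.
- green_handle (a point): Centre of the black round bar handle (14 mm diameter, 70 mm clear between steel brackets, 135 mm above the table, clear above) of the white tray holding the green-lidded pots. Axes turn with the tray: +x from bar to hinge (level when flat), y along the bar, z up. The hinge line is parallel to the bar, 235 mm ahead along +x and 50 mm below it. The tray's end wall is 35 mm from the bar.
- green_tray (a joint): Tilt of that tray (rad): 0 flat, up to 0.75; grows as the handle is lifted. It swings freely, some 3 N at the handle; the bar can turn in the grip; let go, it sinks back flat. Tray 200 x 140 mm, floor 85 mm above the table, walls 24 mm. A diagonal guide rail leads to a 40 mm outlet on the hinge line. The slick pots all slide off in about 2 s at 0.5 to 0.6.
- green_mouth (a point): Mouth of that feeder's blue channel: middle of the 40 mm outlet, on the hinge line at tray floor height (85 mm above the table), 45 mm to the -y side of the tray's middle. Fixed; +x points ahead over the channel, level; z up. Channel: 42 mm wide inside, 26 mm walls, slopes down at 24 degrees for 135 mm from here to an end stop.
- green_pot1_center (a point): Centre of the first green-lidded round sample pot, 32 mm diameter, 20 mm high, about 25 g, standing on the tray floor, the nearest of the three to the channel. z is up through the lid.
- green_pot2_center (a point): Centre of the second, identical green-lidded pot, in the middle of the tray.
- green_pot3_center (a point): Centre of the third, identical green-lidded pot, nearest to the handle.
- red_handle (a point): Centre of the handle bar of the other, identical feeder's tray, which holds three red-lidded pots. It is not to be moved.
Not all that is in view belongs to the job. What is shaped like the part that bears green_pot1_center but grey or purple is not meant.

How it is judged:
By the outcome, as a careful person would: the job done as asked, in the order asked, and still so for the second after the job is handed in, with the robot touching nothing.
It also fails if it takes over 48 s, if anything falls off the work surface, if the arm or the gripper's body presses on something with over 40 N, if the wrist force passes 120 N, or if a joint passes its speed limit or range.

## Robot

A 6-joint arm with a two-finger parallel gripper is mounted at the origin on the work surface. World frame = base frame: x ahead of the robot, y to its left, z up, the work surface at z = 0. Lengths are in m, angles in rad, forces in N, time in s.
With the tool pointing down it reaches from about 0.35 to 0.975 m from the base axis. Payload 4.9 kg.
Tool frame: the origin (TCP) lies at the very end of the fingers, on their centre line; the grasp point (between the pads) lies 19 mm behind it (ctrl.grasp_offset is the distance from the TCP to the grasp point, in m); y points along the fingers, z is the direction in which the jaws open and shut, and the axes are right-handed (so a half turn about y gives the same grasp; the last joint's range is limited). The gripper opens to 85 mm and grips with 20 to 120 N. Pads are 22 mm wide; open, the fingers measure 114 mm over their backs; the gripper's body (76 mm by 85 mm) begins 54 mm behind the grasp point. The pads swing forward as they close: fully open they stand 13 mm farther back than shut.
Start: joints at [0.991, 0.053, 1.613, -0, 1.476, -0.119], TCP at [0.278, 0.56, 0.2] pointing down, gripper open.
Joint ranges: [-3.01, 3.01], [-1.01, 2.22], [0.06, 2.58], [-1.02, 4.17], [0.09, 2.62], [-3.14, 3.14]. Speed limits (rad/s): [2.57, 2.57, 3.14, 3.14, 3.14, 3.14].

## Interface

Orientations are given as a rotation vector (axis times angle).
In Python, from station import ctrl, eyes, finish_job, find_in, regions_of, pinpoint gives the robot as it stands.
- The arm moves only by the tool play_rows, never from a script. Its argument "moves" is a list of rows, each an object of numbers: "x", "y", "z": the shift along the world's x, y, z in cm; "turn": the turn about the world's z in degrees; "jaw": the finger opening in cm, from 0 to 8.54. A call has 1 to 8 rows; each row shifts and turns the commanded pose from where the row before left it; what a row does not reach is not made up. A row lasts 1/12 s, in which the tool goes at most 41.7 mm and 7.16 degrees, less where a joint would pass 70% of its speed; a pose out of reach is approached as far as the arm can. A call is refused whole if a number of a shift passes 4.17 or a number of a turn 7.16, either way. A call with a gripper value outside its range is refused whole. The fingers move at their own pace and stop on an object; "squeeze" is the grip in N (left out, the last holds). Time passes only in rows, so rows that do not move let the fingers close. It gives the time, the measured TCP pose, the force and the opening at its end, in the units of the state.
- ctrl.get_obs(): the state, without advancing time (a new reading comes with each control period).
- eyes.get_image(name): name is "side" or "top"; returns a dict with "img" (420x560x3 uint8, red, green, blue), "camera_matrix" (3x3 intrinsics, pixels), "cam_to_world" (4x4, takes a point from camera to world coordinates). Camera axes: x right, y up, looking along -z (the intrinsics and any distortion apply to the point x, -y, -z); pixel columns grow to the right and rows downward; lengths in m; the calibration is good to about 2 mm. A picture is of the moment at which its call begins. There is no depth.
- finish_job(): hands the job in, once; it reports no verdict.
Trained networks look in the newest picture that a camera, given by its name, has taken for a name from the list of things; names that differ only in an ending like _2 or _b are one class to them, and where a whole thing is asked for, a point or a joint stands for the part that bears it (a point fixed in the world has none). Each returns a list of dicts, best first, with "score" (0 to 1); they miss things now and then, are a little off and sometimes report something else, mostly with a low value. They report only what shows in the picture. A call takes as long as a camera call. They do not tell look-alikes from the thing itself.
- find_in(camera, query): "point" ([column, row] in pixels, amid what is visible of it).
- regions_of(camera, query): "pixels" (420x560 bool, what is visible of it) and "point" ([column, row] in pixels, amid what is visible of it).
- pinpoint(camera, query): "point" ([column, row] in pixels: a listed point, or the origin of a listed thing).
The state is a dict: "t": time; "q": joint angles; "dq": joint speeds; "effort": joint torques, N m; "tool_pos": TCP position; "tool_rot": TCP orientation; "contact_force": force on the tool from outside, world axes, zero at the start; "wrist_torque": the same for the moment, N m; "opening": finger opening in m.
Only numpy, scipy, OpenCV 4.12 (cv2) and the standard library are available. Lean on these libraries where they do the work, as an engineer would, in place of code of your own. Each camera call takes 0.05 s, during which the arm holds its last target.

## Working session

There is one attempt and no reset: what is moved stays moved. The work goes in short steps, Python scripts to look and compute and a tool call to move; the robot and the scene stay as the last step left them, time stands still between calls to the robot, and variables do not carry over. Pictures are saved under pics/ and viewed, and the job is handed in when it is done.

Besides the shell and the picture viewer there is one more tool, called after "Request:" by a JSON object that holds its "op" and its "data", one argument or row to a line. play_rows: Moves the arm, as the interface text tells. Its arguments: {"type":"object","properties":{"moves":{"type":"array"},"squeeze":{"type":"number"}},"required":["moves"]}

```bash
mkdir -p pics
cat > h.py <<'E'
import numpy as np, cv2
from station import ctrl, eyes, finish_job, find_in, regions_of, pinpoint
def save(im,n): cv2.imwrite('pics/'+n+'.png', cv2.cvtColor(im,cv2.COLOR_RGB2BGR))
def proj(c,p):
    M=np.linalg.inv(c['cam_to_world']); q=M[:3,:3]@np.array(p)+M[:3,3]
    v=c['camera_matrix']@np.array([q[0],-q[1],-q[2]]); return v[:2]/v[2]
def ray(c,uv):
    d=np.linalg.inv(c['camera_matrix'])@np.array([uv[0],uv[1],1.]); d=np.array([d[0],-d[1],-d[2]])
    T=c['cam_to_world']; d=T[:3,:3]@d; return T[:3,3],d/np.linalg.norm(d)
def onz(c,uv,z):
    o,d=ray(c,uv); return o+d*(z-o[2])/d[2]
def tri(c1,u1,c2,u2):
    o1,d1=ray(c1,u1);o2,d2=ray(c2,u2)
    s=np.linalg.lstsq(np.stack([d1,-d2],1),o2-o1,rcond=None)[0]
    a=o1+s[0]*d1;b=o2+s[1]*d2; return (a+b)/2,np.linalg.norm(a-b)
E
python3 - <<'E'
from h import *
np.set_printoptions(precision=4,suppress=True)
for n in ['side','top']:
    c=eyes.get_image(n); save(c['img'],n+'0'); print(n,c.keys(),c['cam_to_world'].tolist(),c['camera_matrix'].tolist())
    for q in ['green_handle','green_mouth','red_handle','green_pot1_center','green_pot2_center','green_pot3_center']:
        print(q,[(np.round(r['point'],1).tolist(),round(float(r['score']),2)) for r in pinpoint(n,q)][:4])
o=ctrl.get_obs();print(o, ctrl.grasp_offset)
E
```

```text
side dict_keys(['img', 'camera_matrix', 'cam_to_world']) [[-0.9425121396853263, 0.20181944030123014, -0.26634522721889675, 0.34354371973834835], [-0.33368950596737185, -0.6112090004554445, 0.7176871681794984, 0.5821643120684501], [-0.01794937751117891, 0.7653054757930029, 0.6434169321429195, 0.6466660548094678], [0.0, 0.0, 0.0, 1.0]] [[402.6164245231731, 0.0, 281.5661300387606], [0.0, 402.6164245231731, 219.26726390842884], [0.0, 0.0, 1.0]]
green_handle [([294.9, 286.1], 0.61)]
green_mouth [([169.3, 282.4], 0.81)]
red_handle [([373.7, 173.2], 0.83)]
green_pot1_center [([208.6, 279.7], 0.6), ([276.3, 275.1], 0.57), ([200.6, 256.5], 0.54), ([225.0, 245.1], 0.53)]
green_pot2_center [([237.5, 284.6], 0.63)]
green_pot3_center [([264.7, 303.0], 0.6)]
top dict_keys(['img', 'camera_matrix', 'cam_to_world']) [[0.03028000912538886, 0.984973751391035, -0.1700289096537341, 0.3966015506441485], [-0.9995404419122228, 0.030080905266773605, -0.003747548565374063, -0.03389295783146968], [0.0014233865549502008, 0.17006424729790415, 0.9854319488233129, 1.1009505953536463], [0.0, 0.0, 0.0, 1.0]] [[412.0
[... 178 characters left out ...]

red_handle [([354.5, 275.5], 0.72)]
green_pot1_center [([203.0, 179.4], 0.67), ([254.0, 150.6], 0.61), ([260.0, 191.6], 0.57), ([254.2, 217.1], 0.5)]
green_pot2_center [([200.6, 198.3], 0.57)]
green_pot3_center [([195.0, 217.5], 0.55)]
{'t': 0.7, 'q': array([ 0.991 ,  0.0527,  1.6129,  0.    ,  1.476 , -0.119 ]), 'dq': array([ 0.0006, -0.0008,  0.0006, -0.    , -0.0001, -0.0003]), 'effort': array([ -0.0008, -39.3556, -37.0371,  -0.0002,   0.0003,   0.    ]), 'tool_pos': array([0.2779, 0.5598, 0.1997]), 'tool_rot': array([-1.5404,  0.3613, -0.3613]), 'contact_force': array([-0.6678, -0.6369,  0.7045]), 'wrist_torque': array([-0.0528,  0.0226,  0.0051]), 'opening': 0.08513327173315247} 0.0187
```

Run:
```python
import cv2
t=cv2.imread('pics/top0.png'); s=cv2.imread('pics/side0.png')
cv2.imwrite('pics/t1.png',cv2.resize(t[110:310,130:400],None,fx=2.9,fy=2.9,interpolation=2))
cv2.imwrite('pics/s1.png',cv2.resize(s[120:400,90:460],None,fx=2.1,fy=2.1,interpolation=2))
```

```text
(no output)
```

View pics/t1.png

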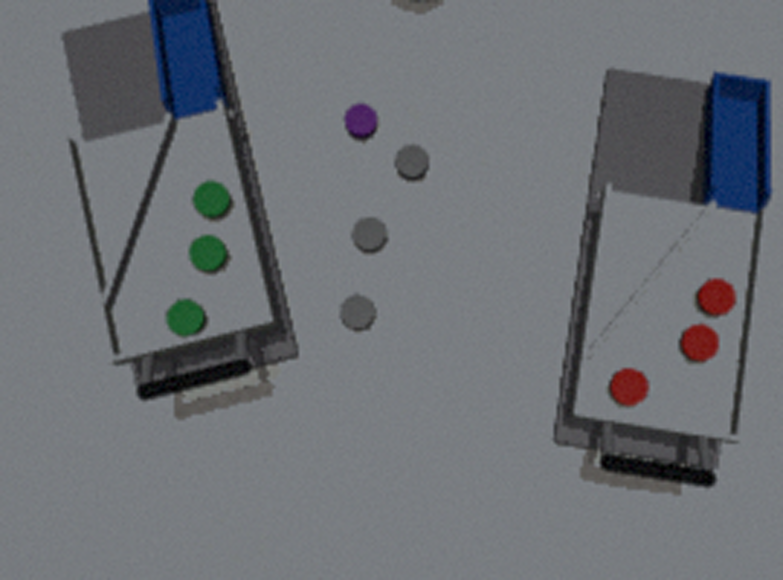

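View pics/s1.png

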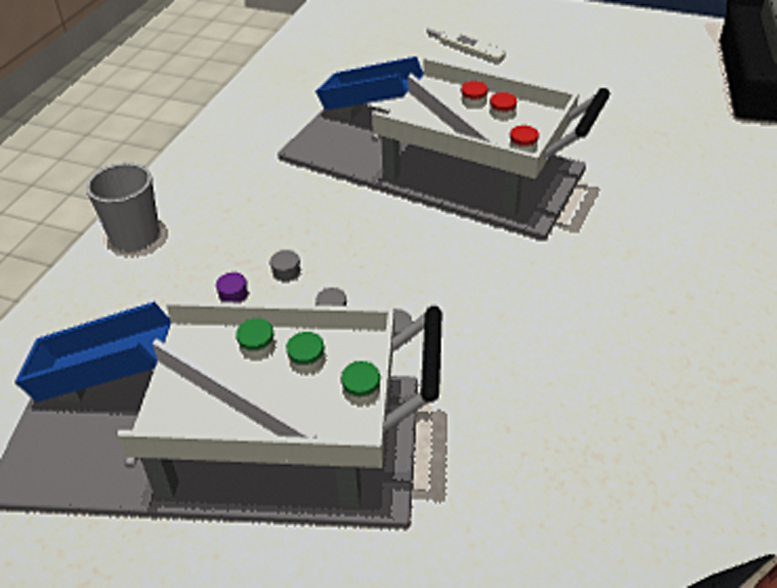

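View pics/top0.png

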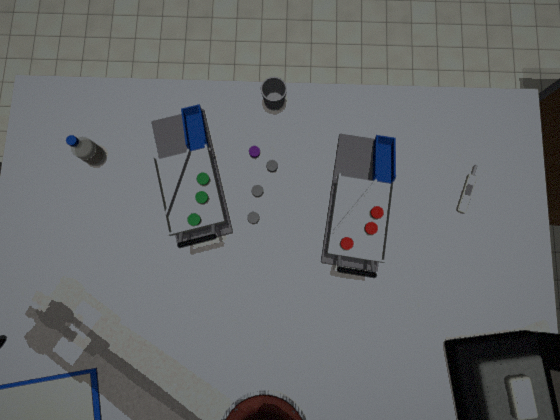

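The green tray is the left feeder in the top view: lids at (203,179), (201,198) and (195,218), bar at about (197,240). The red tray is on the right, bar at (356,272). The loose purple and grey pots are look-alikes on the bench. Next I'll triangulate the bar.

Run:
```python
from h import *
np.set_printoptions(precision=4,suppress=True)
s=eyes.get_image('side');t=eyes.get_image('top')
for q in ['green_handle','green_mouth','green_pot1_center','green_pot2_center','green_pot3_center','red_handle']:
    rs=pinpoint('side',q);rt=pinpoint('top',q)
    if rs and rt: print(q,rs[0]['point'],rt[0]['point'],*tri(s,rs[0]['point'],t,rt[0]['point']))
# dark bar segmentation near expected pts
def bar(c,ctr,r):
    g=c['img'].max(2); m=np.zeros_like(g); x,y=map(int,ctr); 
    m[y-r:y+r,x-r:x+r]=(g[y-r:y+r,x-r:x+r]<45)
    n,l,st,ce=cv2.connectedComponentsWithStats(m)
    k=1+np.argmax(st[1:,4]); ys,xs=np.nonzero(l==k)
    P=np.stack([xs,ys],1).astype(float);print('n',len(P))
    box=cv2.minAreaRect(P.astype(np.float32)); print(box)
    u,_,v=np.linalg.svd(P-P.mean(0),full_matrices=False); pr=(P-P.mean(0))@v[0]
    L=pr.max()-pr.min(); mid=P.mean(0)+v[0]*(pr.max()+pr.min())/2
    return P.mean(0), mid, mid+v[0]*(L/2-1), mid-v[0]*(L/2-1)
bs=bar(s,(295,287),30);bt=bar(t,(197,240),24); print(bs,bt)
print('mean',tri(s,bs[0],t,bt[0]),'mid',tri(s,bs[1],t,bt[1]))
for a in (2,3):
  for b in (2,3): print(a,b,tri(s,bs[a],t,bt[b]))
a,b=onz(t,bt[2],.135),onz(t,bt[3],.135); print('top on z',a,b,(a+b)/2)
a,b=onz(s,bs[2],.135),onz(s,bs[3],.135); print('side on z',a,b,(a+b)/2)
x=(t['img'][150:260,150:250]); save(cv2.resize(x,None,fx=5,fy=5,interpolation=0),'tb')
x=(s['img'][250:350,240:360]); save(cv2.resize(x,None,fx=5,fy=5,interpolation=0),'sb')
```

```text
green_handle [296.2, 288.0] [194.8, 238.8] [0.4765 0.1717 0.138 ] 0.0062592805704216456
green_mouth [169.3, 278.6] [200.7, 148.6] [0.7154 0.1837 0.0868] 0.0006151265144140374
green_pot1_center [209.7, 283.1] [258.5, 192.5] [ 0.6733  0.0558 -0.0559] 0.08183418153067919
green_pot2_center [238.9, 286.6] [199.3, 197.0] [0.5817 0.1741 0.105 ] 0.007888822098508838
green_pot3_center [262.7, 303.6] [191.4, 218.8] [0.529  0.1914 0.0999] 0.005356688295691832
red_handle [372.8, 171.4] [356.6, 274.5] [ 0.4109 -0.2053  0.1408] 0.004780305386307543
n 350
((295.0, 288.0), (44.0, 8.0), 90.0)
n 293
((195.82615661621094, 235.83497619628906), (14.228074073791504, 39.2712516784668), 77.19573211669922)
(array([295.1286, 288.3371]), array([295.1423, 288.0059]), array([294.2682, 309.0932]), array([296.0164, 266.9186])) (array([196.1741, 237.1536]), array([195.9274, 237.2237]), array([177.9936, 242.3176]), array([213.8611, 232.1297]))
mean (array([0.4799, 0.1695, 0.1337]), np.float64(0.00804174801764242)) mid (array([0.4797, 0.1698, 0.135 ]), np.float64(0.007872478961657221))
2 2 (array([0.4671, 0.211 , 0.1354]), np.float64(0.00659862476638601))
2 3 (array([0.4963, 0.1432, 0.0417]), np.float64(0.020692719049717607))
3 2 (array([0.4658, 0.1926, 0.2114]), np.float64(0.0026150179083435214))
3 3 (array([0.4922, 0.1278, 0.1386]), np.float64(0.008640216222354401))
top on z [0.4704 0.2118 0.135 ] [0.4969 0.1292 0.135 ] [0.4836 0.1705 0.135 ]
side on z [0.4639 0.2105 0.135 ] [0.4889 0.1243 0.135 ] [0.4764 0.1674 0.135 ]
```

View pics/tb.png

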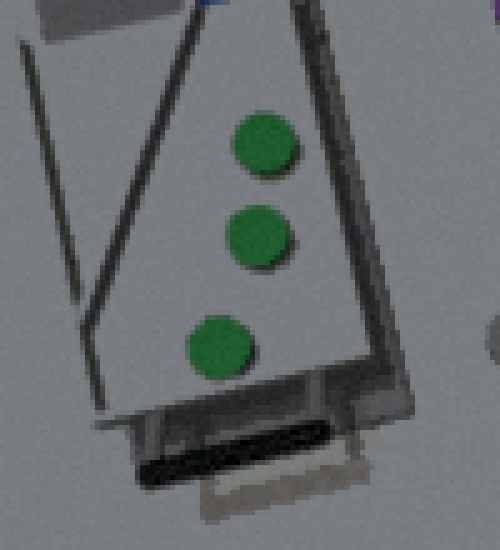

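View pics/sb.png

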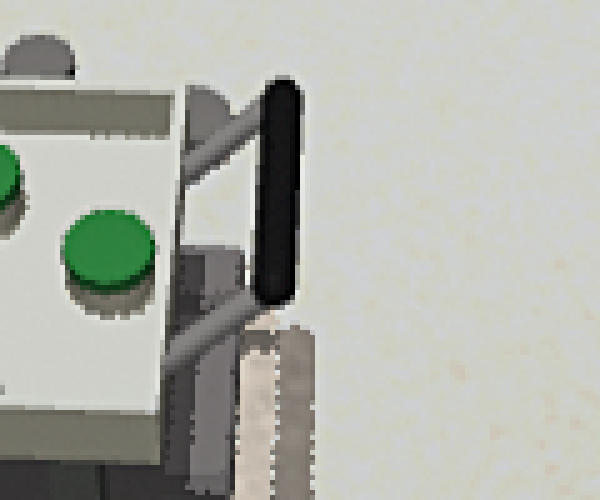

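Run:
```python
from h import *
np.set_printoptions(precision=4,suppress=True)
s=eyes.get_image('side');t=eyes.get_image('top')
def bar(c,ctr,r,th):
    g=c['img'].max(2); m=np.zeros_like(g); x,y=map(int,ctr); 
    m[y-r:y+r,x-r:x+r]=(g[y-r:y+r,x-r:x+r]<th)
    n,l,st,ce=cv2.connectedComponentsWithStats(m)
    k=1+np.argmax(st[1:,4]); ys,xs=np.nonzero(l==k)
    P=np.stack([xs,ys],1).astype(float)
    v=np.linalg.svd(P-P.mean(0),full_matrices=False)[2]; pr=(P-P.mean(0))@v[0]
    return len(P),P.mean(0), P.mean(0)+v[0]*pr.max(),P.mean(0)+v[0]*pr.min()
for th in (25,35):
    bs=bar(s,(295,287),30,th);bt=bar(t,(197,240),24,th); print(th,bs,bt)
    print(tri(s,bs[1],t,bt[1]))
    for c,b in ((s,bs),(t,bt)):
        a,e=onz(c,b[2],.135),onz(c,b[3],.135); d=(a-e)*np.sign(a[1]-e[1]); print(onz(c,b[1],.135),(a+e)/2,np.linalg.norm(d),'hinge dir yaw deg',np.degrees(np.arctan2(d[1],d[0]))-90)
# pot lids, mouth, outlet
from scipy.spatial.transform import Rotation as R
for q,(ps,pt) in {'mouth':((169.3,281),(199.5,148))}.items(): print(q,tri(s,ps,t,pt))
def green(c):
    I=c['img'].astype(int); m=((I[...,1]>I[...,0]+40)&(I[...,1]>I[...,2]+30)).astype(np.uint8)
    n,l,st,ce=cv2.connectedComponentsWithStats(m); return [ce[i] for i in range(1,n) if st[i,4]>25]
gs=sorted(green(s),key=lambda p:p[0]);gt=sorted(green(t),key=lambda p:p[1])
for a,b in zip(gs,gt): print(a,b,tri(s,a,t,b))
o=ctrl.get_obs(); m=R.from_rotvec(o['tool_rot']).as_matrix(); print(m, np.degrees(np.arctan2(m[1,2],m[0,2])))
```

```text
25 (285, array([295.3123, 288.0105]), array([294.2921, 310.0598]), array([296.3321, 265.9691])) (162, array([196.3086, 240.2901]), array([177.9884, 244.9546]), array([215.127 , 235.4988]))
(array([0.476 , 0.1692, 0.1345]), np.float64(0.0009068266904637636))
[0.4754 0.1696 0.135 ] [0.4761 0.1671 0.135 ] 0.09378526729769954 hinge dir yaw deg 15.94985829736018
[0.4764 0.1692 0.135 ] [0.4766 0.1685 0.135 ] 0.08908117348429989 hinge dir yaw deg 16.163534454499853
35 (333, array([295.1411, 288.3904]), array([294.1052, 310.1005]), array([296.2137, 265.9148])) (187, array([196.1872, 240.246 ]), array([177.7152, 244.8598]), array([215.1286, 235.5149]))
(array([0.4762, 0.1696, 0.134 ]), np.float64(0.0008876209260067165))
[0.4755 0.1704 0.135 ] [0.4764 0.1672 0.135 ] 0.0939962094191656 hinge dir yaw deg 15.902241310911805
[0.4765 0.1695 0.135 ] [0.4767 0.1689 0.135 ] 0.08965044924569689 hinge dir yaw deg 15.898905932328603
mouth (array([0.7162, 0.1868, 0.0837]), np.float64(0.0028237854049906978))
[210.7513 278.1746] [202.4074 178.0556] (array([0.6341, 0.1709, 0.1035]), np.float64(0.00022778989155690743))
[234.7476 284.7621] [201.0833 196.6944] (array([0.5868, 0.1712, 0.1035]), np.float64(0.0001246346590362844))
[261.2763 299.2807] [193.4643 219.1696] (array([0.5305, 0.1862, 0.1036]), np.float64(0.0002752910174319365))
[[ 0.8957 -0.      0.4447]
 [-0.4447  0.      0.8957]
 [-0.     -1.     -0.    ]] 63.59690246908927
```

Request:
{"op": "play_rows", "data": {
  "moves": [
    {"x": 1.2,"y": -2.4,"turn": -3,"jaw": 4},
    {"x": 1.2,"y": -2.4,"turn": -3},
    {"x": 1.2,"y": -2.4,"turn": -3},
    {"x": 1.2,"y": -2.4,"turn": -3},
    {"x": 1.2,"y": -2.4,"turn": -3},
    {"x": 1.2,"y": -2.4,"turn": -3},
    {"x": 1.2,"y": -2.4,"turn": -3},
    {"x": 1.2,"y": -2.4,"turn": -3}
  ]
}}

```text
invalid input
```

Request:
{"op": "play_rows", "data": {
  "moves": [
    {"x": 1.3,"y": -2.5,"turn": -3},
    {"x": 1.3,"y": -2.5,"turn": -3},
    {"x": 1.3,"y": -2.5,"turn": -3},
    {"x": 1.3,"y": -2.5,"turn": -3},
    {"x": 1.3,"y": -2.5,"turn": -3},
    {"x": 1.3,"y": -2.5,"turn": -3},
    {"x": 1.3,"y": -2.5,"turn": -3},
    {"x": 1.1,"y": -2.4,"turn": -2.7}
  ]
}}

```text
invalid input
```

Run:
```python
from h import *
from scipy.spatial.transform import Rotation as R
s=eyes.get_image('side');t=eyes.get_image('top')
save(np.hstack([cv2.resize(s['img'][170:370,180:380],None,fx=2,fy=2),cv2.resize(t['img'][120:320,100:300],None,fx=2,fy=2)]),'a1')
o=ctrl.get_obs(); m=R.from_rotvec(o['tool_rot']).as_matrix(); print(o['t'],o['tool_pos'],o['opening'],o['contact_force'], np.degrees(np.arctan2(m[1,2],m[0,2])))
```

```text
1.6 [0.27792557 0.55980387 0.19972241] 0.0856686981813118 [0.48533671 0.71194833 0.19251497] 63.59788042504162
```

View pics/a1.png

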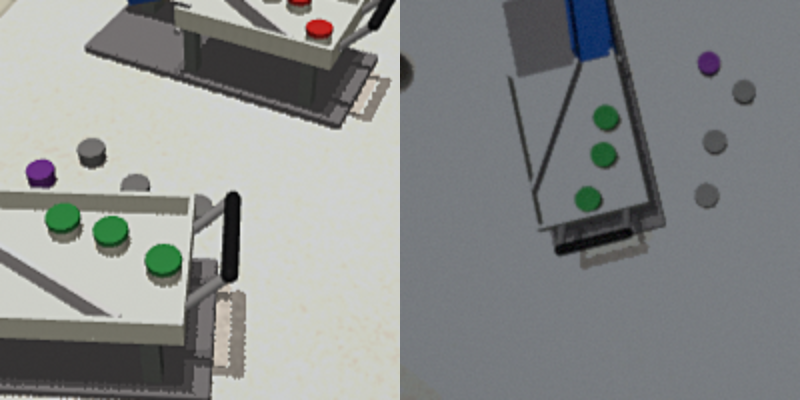

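The crop confirms the green lids and the bar, with the arm not yet in view. Both move calls came back "invalid input", so nothing has moved. I'll retry with every field given in each row.

Request:
{"op": "play_rows", "data": {
  "moves": [
    {"x": 1.2,"y": -2.4,"z": 0,"turn": -3,"jaw": 4},
    {"x": 1.2,"y": -2.4,"z": 0,"turn": -3,"jaw": 4},
    {"x": 1.2,"y": -2.4,"z": 0,"turn": -3,"jaw": 4},
    {"x": 1.2,"y": -2.4,"z": 0,"turn": -3,"jaw": 4},
    {"x": 1.2,"y": -2.4,"z": 0,"turn": -3,"jaw": 4},
    {"x": 1.2,"y": -2.4,"z": 0,"turn": -3,"jaw": 4},
    {"x": 1.2,"y": -2.4,"z": 0,"turn": -3,"jaw": 4},
    {"x": 1.2,"y": -2.4,"z": 0,"turn": -3,"jaw": 4}
  ],
  "squeeze": 40
}}

```text
t: 2.27
tool_pos: [0.3743, 0.3666, 0.1998]
tool_rot: [-1.459, 0.688, -0.689]
contact_force: [1.0, 0.1, -0.6]
opening: 0.04
```

Request:
{"op": "play_rows", "data": {
  "moves": [
    {"x": 1.3,"y": -2.5,"z": 0,"turn": -3,"jaw": 4},
    {"x": 1.3,"y": -2.5,"z": 0,"turn": -3,"jaw": 4},
    {"x": 1.3,"y": -2.5,"z": 0,"turn": -3,"jaw": 4},
    {"x": 1.3,"y": -2.5,"z": 0,"turn": -3,"jaw": 4},
    {"x": 1.3,"y": -2.5,"z": 0,"turn": -3,"jaw": 4},
    {"x": 1.3,"y": -2.5,"z": 0,"turn": -3,"jaw": 4},
    {"x": 1.3,"y": -2.5,"z": 0,"turn": -3,"jaw": 4},
    {"x": 1.1,"y": -2.4,"z": 0,"turn": -2.6,"jaw": 4}
  ]
}}

```text
t: 2.93
tool_pos: [0.4766, 0.1674, 0.1999]
tool_rot: [-1.327, 1.003, -1.004]
contact_force: [0.7, 0.8, -0.4]
opening: 0.0399
```

Run:
```python
from h import *
from scipy.spatial.transform import Rotation as R
s=eyes.get_image('side');t=eyes.get_image('top')
save(np.hstack([cv2.resize(s['img'][170:370,180:380],None,fx=2,fy=2),cv2.resize(t['img'][120:320,100:300],None,fx=2,fy=2)]),'a2')
o=ctrl.get_obs(); m=R.from_rotvec(o['tool_rot']).as_matrix(); print(o['t'],o['tool_pos'],o['opening'],o['contact_force'], np.degrees(np.arctan2(m[1,2],m[0,2])))
```

```text
3.0333 [0.47713096 0.1660994  0.19988027] 0.03993725111656369 [-0.68931898  0.18221527  0.50277861] 15.712487601079753
```

View pics/a2.png

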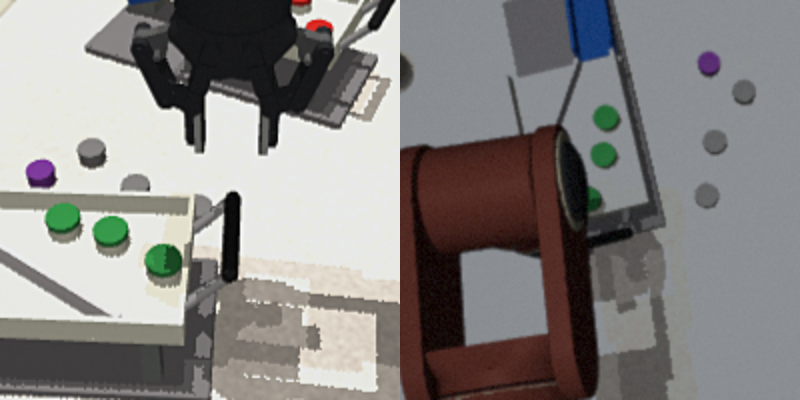

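The fingers are centred over the bar. I'll lower them 8.4 cm with a small y correction, then close.

Request:
{"op": "play_rows", "data": {
  "moves": [
    {"x": 0,"y": 0.3,"z": -1.4,"turn": 0,"jaw": 4},
    {"x": 0,"y": 0,"z": -1.4,"turn": 0,"jaw": 4},
    {"x": 0,"y": 0,"z": -1.4,"turn": 0,"jaw": 4},
    {"x": 0,"y": 0,"z": -1.4,"turn": 0,"jaw": 4},
    {"x": 0,"y": 0,"z": -1.4,"turn": 0,"jaw": 4},
    {"x": 0,"y": 0,"z": -1.4,"turn": 0,"jaw": 4},
    {"x": 0,"y": 0,"z": 0,"turn": 0,"jaw": 4},
    {"x": 0,"y": 0,"z": 0,"turn": 0,"jaw": 4}
  ]
}}

```text
t: 3.7
tool_pos: [0.475, 0.1722, 0.115]
tool_rot: [-1.33, 1.002, -0.999]
contact_force: [0.4, 0.7, 0.8]
opening: 0.0397
```

Run:
```python
from h import *
s=eyes.get_image('side')
save(cv2.resize(s['img'][200:350,180:380],None,fx=3.5,fy=3.5),'a3')
o=ctrl.get_obs(); print(o['t'],o['tool_pos'],o['opening'],o['contact_force'])
```

```text
3.75 [0.47586362 0.17229395 0.11615108] 0.04021189410008986 [0.20974804 0.29790955 0.95338565]
```

View pics/a3.png

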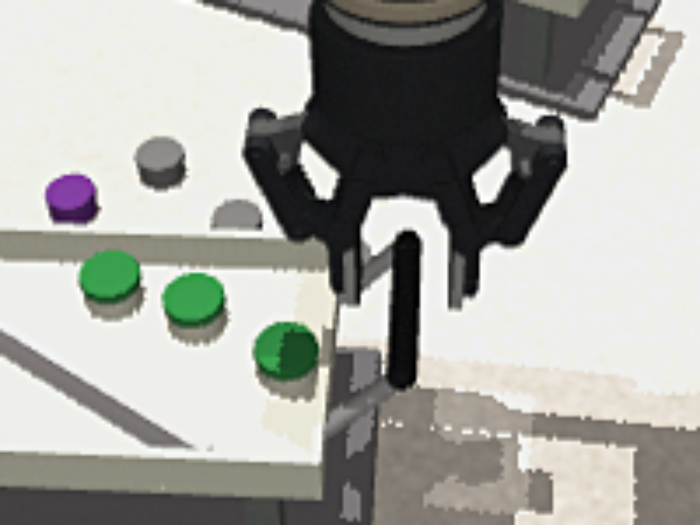

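Run:
```python
from h import *
s=eyes.get_image('side')
for p in ([.4759,.1723,.116],[.4759,.1723,.135]):
    q=proj(s,p); print(q,(q-[180,200])*3.5)
o=ctrl.get_obs(); print(o['tool_pos'],o['tool_rot'])
```

```text
[294.49670497 296.62622002] [400.73846739 338.19177009]
[294.52823704 289.17329006] [400.84882963 312.1065152 ]
[0.47639405 0.17229669 0.11682516] [-1.32743228  0.99965972 -1.0011631 ]
```

Run:
```python
from h import *
s=eyes.get_image('side')
for z in (.2,.21,.22,.23): print(z,proj(s,[.4771,.1661,z]))
for z in (.117,.125,.135,.145): print(z,proj(s,[.4761,.1723,z]),[proj(s,[.4761+a*.01,.1723+b*.01,z]) for a,b in((.276,-.961),(-.276,.961))])
save(cv2.resize(s['img'][240:330,240:340],None,fx=6,fy=6,interpolation=0),'a4')
```

```text
0.2 [295.15269629 258.50716487]
0.21 [295.17732688 253.90854505]
0.22 [295.20247818 249.21270727]
0.23 [295.22816688 244.41653572]
0.117 [294.38407649 296.21037532] [array([294.5993412 , 291.52470931]), array([294.16385295, 301.00398007])]
0.125 [294.39635201 293.09968991] [array([294.61312451, 288.41346251]), array([294.17454685, 297.89471414])]
0.135 [294.41196621 289.14296402] [array([294.63065311, 284.4568058 ]), array([294.18815203, 293.93899267])]
0.145 [294.42788847 285.10817416] [array([294.64852355, 280.42298935]), array([294.2020288 , 289.90430301])]
```

View pics/a4.png

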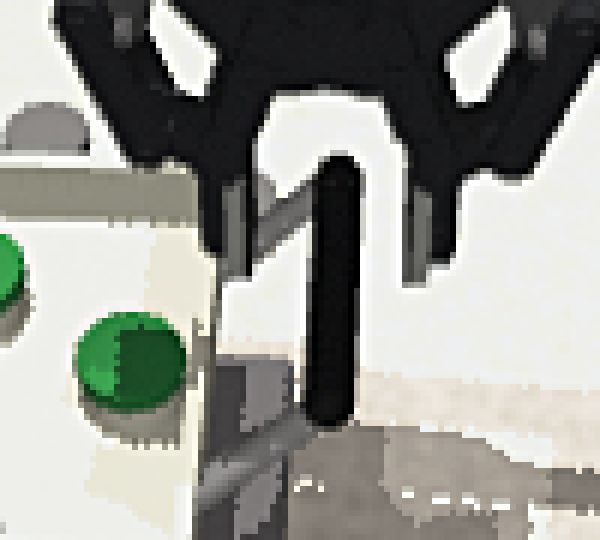

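Run:
```python
from h import *
s=eyes.get_image('side');t=eyes.get_image('top')
save(s['img'],'s5');save(cv2.resize(t['img'][150:330,80:320],None,fx=3.3,fy=3.3,interpolation=2),'t5')
```

```text
(no output)
```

View pics/s5.png

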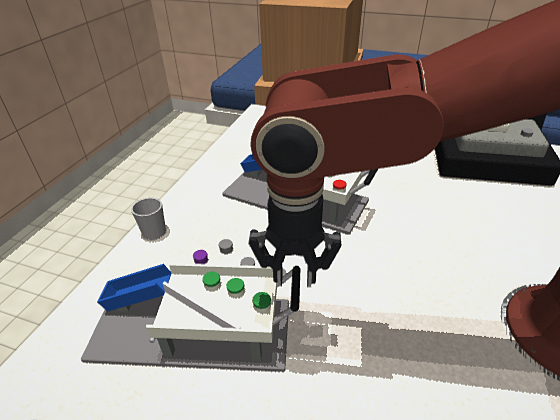

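View pics/t5.png

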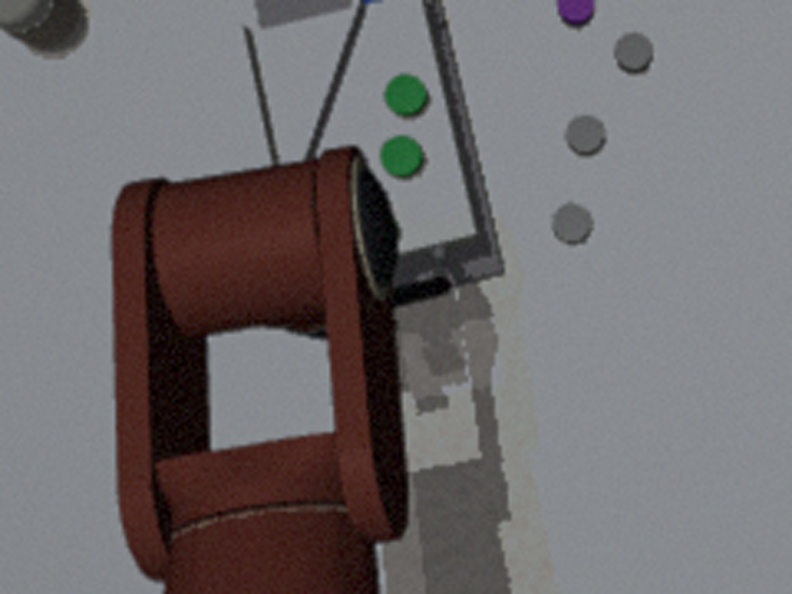

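Run:
```python
from h import *
np.set_printoptions(precision=4,suppress=True)
s=eyes.get_image('side');t=eyes.get_image('top')
print(tri(s,(291,147),t,(80+118/3.3,150+258/3.3)))
for z in (.3,.35,.4,.45): print(z,proj(t,[.4765,.1723,z]),proj(s,[.4765,.1723,z]))
# near bar end etc
for b in (-.0445,-.035,0,.035,.0445): print(b,(proj(s,[.476-.276*b,.169+.961*b,.135])-[240,240])*6)
```

```text
(array([0.4635, 0.2362, 0.4371]), np.float64(0.007333662762345825))
0.3 [177.4198 232.681 ] [294.4449 210.495 ]
0.35 [170.599  229.7546] [294.5467 180.3508]
0.4 [162.8251 226.4193] [294.6619 146.2344]
0.45 [153.883  222.5827] [294.7934 107.3053]
-0.0445 [335.9654 166.546 ]
-0.035 [334.8578 191.0723]
0 [330.5675 286.0751]
0.035 [325.9158 389.0797]
0.0445 [324.5848 418.5523]
```

The wrist axis seen from above agrees with tool_pos in xy, but in the side view the tips look about 11 px higher than expected. I'll close gently and let the opening tell: it should stop at 14 mm on the bar.

Request:
{"op": "play_rows", "data": {
  "moves": [
    {"x": 0,"y": 0,"z": 0,"turn": 0,"jaw": 1},
    {"x": 0,"y": 0,"z": 0,"turn": 0,"jaw": 1},
    {"x": 0,"y": 0,"z": 0,"turn": 0,"jaw": 1},
    {"x": 0,"y": 0,"z": 0,"turn": 0,"jaw": 1},
    {"x": 0,"y": 0,"z": 0,"turn": 0,"jaw": 1},
    {"x": 0,"y": 0,"z": 0,"turn": 0,"jaw": 1}
  ],
  "squeeze": 25
}}

```text
t: 4.55
tool_pos: [0.4759, 0.1718, 0.1156]
tool_rot: [-1.329, 1.001, -1.001]
contact_force: [0.8, -0.7, -0.1]
opening: 0.0099
```

Run:
```python
from h import *
s=eyes.get_image('side')
save(cv2.resize(s['img'][240:330,240:340],None,fx=6,fy=6,interpolation=0),'a6')
o=ctrl.get_obs(); print(o['t'],o['tool_pos'],o['opening'],o['contact_force'],o['wrist_torque'])
```

```text
4.6 [0.47588035 0.17179203 0.11566946] 0.009937698905042772 [-1.39694565  1.0184505  -0.19668546] [-0.02374886 -0.01019315  0.00398907]
```

View pics/a6.png

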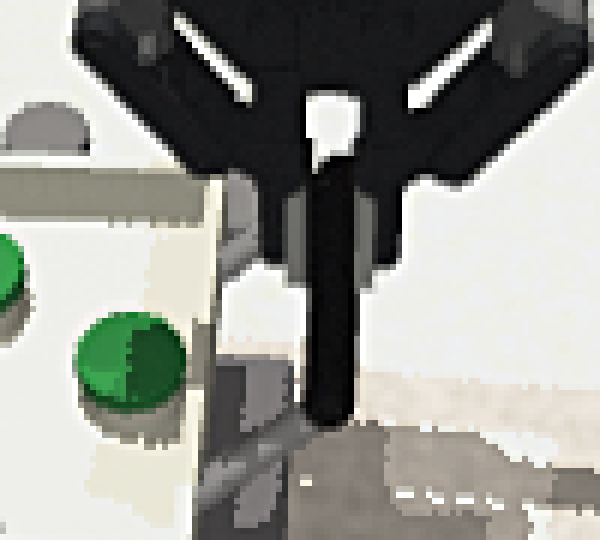

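The opening reads 9.9 mm, which is just the commanded 10 mm, yet the bar shows between the fingers. I'll close further to see whether it really stops.

Request:
{"op": "play_rows", "data": {
  "moves": [
    {"x": 0,"y": 0,"z": 0,"turn": 0,"jaw": 0},
    {"x": 0,"y": 0,"z": 0,"turn": 0,"jaw": 0},
    {"x": 0,"y": 0,"z": 0,"turn": 0,"jaw": 0},
    {"x": 0,"y": 0,"z": 0,"turn": 0,"jaw": 0}
  ],
  "squeeze": 25
}}

```text
t: 4.93
tool_pos: [0.4759, 0.1718, 0.1157]
tool_rot: [-1.328, 1.001, -1.001]
contact_force: [-0.3, -0.7, -0.7]
opening: -0.0
```

Run:
```python
from h import *
s=eyes.get_image('side')
save(cv2.resize(s['img'][240:330,240:340],None,fx=6,fy=6,interpolation=0),'a7')
o=ctrl.get_obs(); print(o['t'],o['tool_pos'],o['opening'],o['contact_force'],o['wrist_torque'])
```

```text
4.9833 [0.47592625 0.17180314 0.11571971] 1.3514125938135752e-05 [ 1.37870765 -0.41981289  0.76501077] [0.01998985 0.01673316 0.00063031]
```

View pics/a7.png

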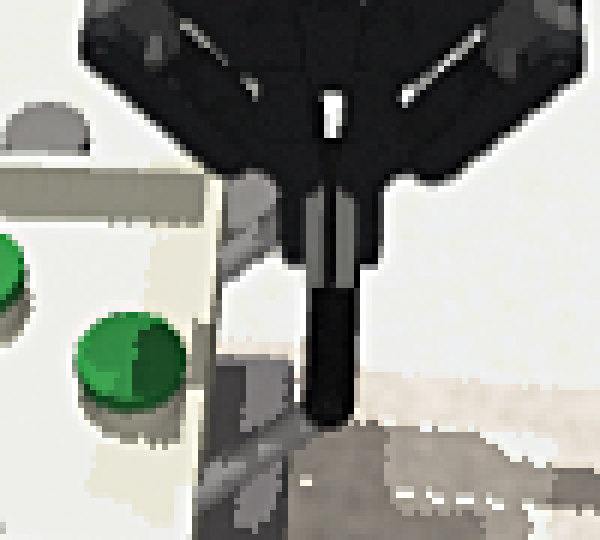

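Closed to 0 mm, the pads sit in front of the bar, so the real tips are above it at about z = 0.15. The reported TCP z reads about 3.5 cm too low. I'll reopen, go down 2.6 cm and look again.

Request:
{"op": "play_rows", "data": {
  "moves": [
    {"x": 0,"y": 0,"z": 0,"turn": 0,"jaw": 3.6},
    {"x": 0,"y": 0,"z": 0,"turn": 0,"jaw": 3.6},
    {"x": 0,"y": 0,"z": 0,"turn": 0,"jaw": 3.6},
    {"x": 0,"y": 0,"z": 0,"turn": 0,"jaw": 3.6},
    {"x": 0,"y": -0.1,"z": -1.3,"turn": 0,"jaw": 3.6},
    {"x": 0,"y": -0.1,"z": -1.3,"turn": 0,"jaw": 3.6},
    {"x": 0,"y": 0,"z": 0,"turn": 0,"jaw": 3.6}
  ]
}}

```text
t: 5.57
tool_pos: [0.4732, 0.1691, 0.0855]
tool_rot: [-1.333, 1.006, -0.998]
contact_force: [-0.7, 0.7, -1.1]
opening: 0.036
```

Run:
```python
from h import *
s=eyes.get_image('side')
save(cv2.resize(s['img'][240:330,240:340],None,fx=6,fy=6,interpolation=0),'a8')
o=ctrl.get_obs(); print(o['t'],o['tool_pos'],o['opening'],o['contact_force'],o['wrist_torque'])
```

```text
5.6167 [0.47369981 0.16923759 0.0865812 ] 0.035933487635649096 [ 0.45682208 -1.35099352  0.43680658] [-0.0272741  -0.01851993 -0.04734505]
```

View pics/a8.png

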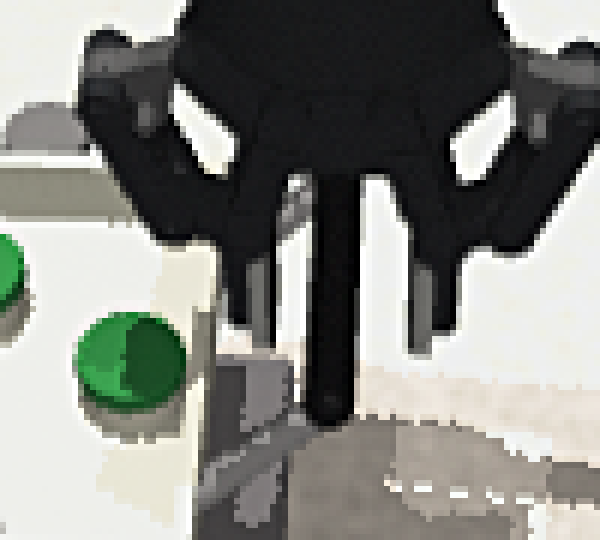

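The fingers now straddle the bar with tips at row 298, about z = 0.12, as wanted. They are about 2 mm off toward −x, so I'll nudge and close.

Request:
{"op": "play_rows", "data": {
  "moves": [
    {"x": 0.2,"y": 0,"z": 0,"turn": 0,"jaw": 0.8},
    {"x": 0,"y": 0,"z": 0,"turn": 0,"jaw": 0.8},
    {"x": 0,"y": 0,"z": 0,"turn": 0,"jaw": 0.8},
    {"x": 0,"y": 0,"z": 0,"turn": 0,"jaw": 0.8},
    {"x": 0,"y": 0,"z": 0,"turn": 0,"jaw": 0.8},
    {"x": 0,"y": 0,"z": 0,"turn": 0,"jaw": 0.8}
  ],
  "squeeze": 30
}}

```text
t: 6.12
tool_pos: [0.4756, 0.169, 0.0893]
tool_rot: [-1.334, 1.005, -0.999]
contact_force: [-8.1, -3.1, 3.1]
opening: 0.0126
```

Run:
```python
from h import *
s=eyes.get_image('side')
save(cv2.resize(s['img'][240:330,240:340],None,fx=6,fy=6,interpolation=0),'a9')
o=ctrl.get_obs(); print(o['t'],o['tool_pos'],o['opening'],o['contact_force'],o['wrist_torque'])
```

```text
6.1667 [0.47563479 0.16904711 0.08936097] 0.012851612681956137 [-8.38733568 -2.85545456  2.10395431] [-0.4895366   1.30367995  0.01419229]
```

View pics/a9.png

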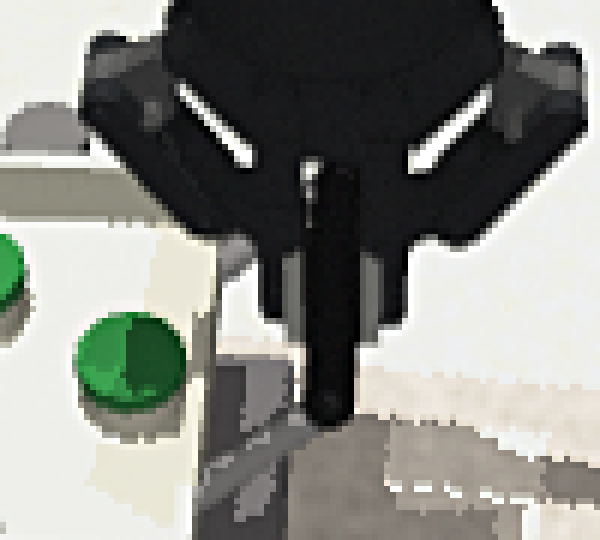

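The jaws now stop on the bar at 12.8 mm, but the tips reach only about 8 mm below its centre. I'll reopen, go 1 cm lower with x eased back, and regrip.

Request:
{"op": "play_rows", "data": {
  "moves": [
    {"x": 0,"y": 0,"z": 0,"turn": 0,"jaw": 3.0},
    {"x": -0.1,"y": 0,"z": 0,"turn": 0,"jaw": 3.0},
    {"x": 0,"y": 0,"z": -0.5,"turn": 0,"jaw": 3.0},
    {"x": 0,"y": 0,"z": -0.5,"turn": 0,"jaw": 3.0},
    {"x": 0,"y": 0,"z": 0,"turn": 0,"jaw": 0.8},
    {"x": 0,"y": 0,"z": 0,"turn": 0,"jaw": 0.8},
    {"x": 0,"y": 0,"z": 0,"turn": 0,"jaw": 0.8},
    {"x": 0,"y": 0,"z": 0,"turn": 0,"jaw": 0.8}
  ],
  "squeeze": 30
}}

```text
t: 6.83
tool_pos: [0.4756, 0.1695, 0.0787]
tool_rot: [-1.331, 1.003, -1.0]
contact_force: [-4.7, -0.4, -1.8]
opening: 0.0128
```

Request:
{"op": "play_rows", "data": {
  "moves": [
    {"x": 0,"y": 0,"z": 0,"turn": 0,"jaw": 0.8},
    {"x": 0,"y": 0,"z": 0,"turn": 0,"jaw": 0.8}
  ]
}}

```text
t: 7.0
tool_pos: [0.4756, 0.1695, 0.0788]
tool_rot: [-1.331, 1.003, -1.0]
contact_force: [-4.8, -1.5, -0.9]
opening: 0.0133
```

Run:
```python
from h import *
s=eyes.get_image('side')
save(cv2.resize(s['img'][240:330,240:340],None,fx=6,fy=6,interpolation=0),'a10')
o=ctrl.get_obs(); print(o['t'],o['tool_pos'],o['opening'],o['contact_force'],o['wrist_torque'])
```

```text
7.05 [0.47562585 0.16950065 0.07884437] 0.013424693053226858 [-5.22606926 -1.30513882 -0.91607484] [-0.23392992  0.75457608 -0.00618154]
```

View pics/a10.png

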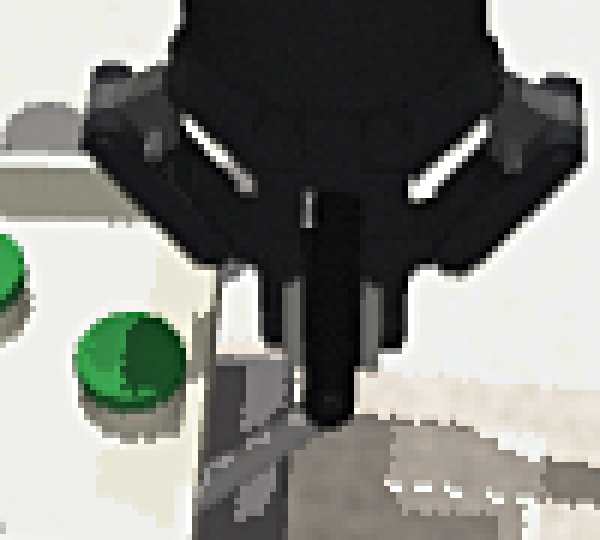

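Tip row is 301 as intended, and the opening holds at 13.4 mm. Now the arc for the lift.

Run:
```python
import numpy as np
c,s=np.cos(np.radians(16)),np.sin(np.radians(16))
p=[]
for th in np.linspace(0,.56,17):
    r=.235*(1-np.cos(th))+.05*np.sin(th); p.append([100*r*c,100*r*s,100*(.235*np.sin(th)+.05*(np.cos(th)-1))])
p=np.array(p); q=np.round(p,1); print(p[-1]); print(np.round(np.diff(q,axis=0),1).tolist())
```

```text
[ 6.00349829  1.72147543 11.71915121]
[[0.2, 0.1, 0.8], [0.2, 0.0, 0.8], [0.2, 0.1, 0.8], [0.3, 0.1, 0.8], [0.3, 0.0, 0.8], [0.3, 0.1, 0.8], [0.3, 0.1, 0.8], [0.4, 0.1, 0.7], [0.4, 0.1, 0.7], [0.4, 0.2, 0.8], [0.5, 0.1, 0.7], [0.4, 0.1, 0.6], [0.5, 0.2, 0.7], [0.5, 0.1, 0.7], [0.6, 0.2, 0.6], [0.5, 0.1, 0.6]]
```

Request:
{"op": "play_rows", "data": {
  "moves": [
    {"x": 0.2,"y": 0.1,"z": 0.8,"turn": 0,"jaw": 0.8},
    {"x": 0.2,"y": 0,"z": 0.8,"turn": 0,"jaw": 0.8},
    {"x": 0.2,"y": 0.1,"z": 0.8,"turn": 0,"jaw": 0.8},
    {"x": 0.3,"y": 0.1,"z": 0.8,"turn": 0,"jaw": 0.8},
    {"x": 0.3,"y": 0,"z": 0.8,"turn": 0,"jaw": 0.8},
    {"x": 0.3,"y": 0.1,"z": 0.8,"turn": 0,"jaw": 0.8}
  ]
}}

```text
t: 7.55
tool_pos: [0.4907, 0.1739, 0.1283]
tool_rot: [-1.331, 1.004, -0.999]
contact_force: [-7.2, -2.0, -1.7]
opening: 0.0128
```

Run:
```python
from h import *
s=eyes.get_image('side')
save(cv2.resize(s['img'][180:360,80:340],None,fx=3,fy=3,interpolation=2),'b1')
o=ctrl.get_obs(); print(o['t'],o['tool_pos'],o['opening'],o['contact_force'],o['wrist_torque'])
```

```text
7.6 [0.49179918 0.17414699 0.13042639] 0.013010522373039572 [-10.12825597  -2.11553192   2.89226928] [-0.36096353  1.74313579  0.04214651]
```

View pics/b1.png

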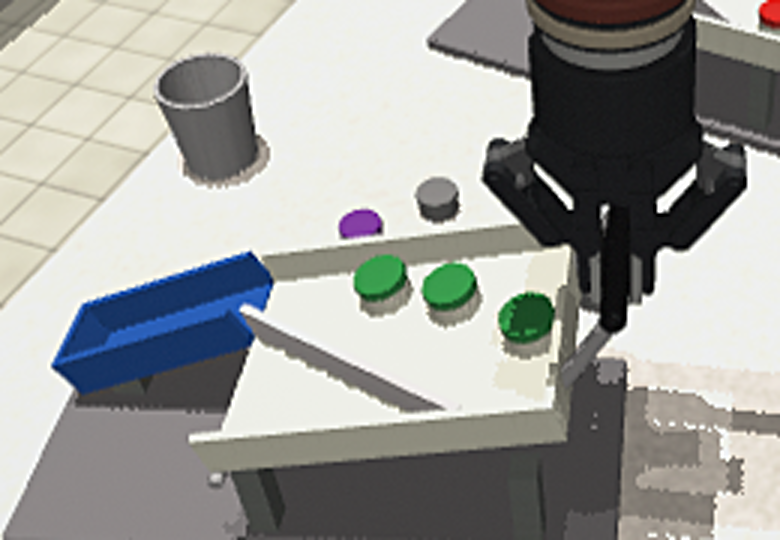

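The tray follows and the pots are still in place. An x force of −10 N says I'm slightly too far along +x, so I'll trim that as I continue.

Request:
{"op": "play_rows", "data": {
  "moves": [
    {"x": 0.2,"y": 0.1,"z": 0.8,"turn": 0,"jaw": 0.8},
    {"x": 0.3,"y": 0.1,"z": 0.7,"turn": 0,"jaw": 0.8},
    {"x": 0.4,"y": 0.1,"z": 0.7,"turn": 0,"jaw": 0.8},
    {"x": 0.4,"y": 0.2,"z": 0.8,"turn": 0,"jaw": 0.8},
    {"x": 0.5,"y": 0.1,"z": 0.7,"turn": 0,"jaw": 0.8},
    {"x": 0.4,"y": 0.1,"z": 0.6,"turn": 0,"jaw": 0.8}
  ]
}}

```text
t: 8.1
tool_pos: [0.5144, 0.1806, 0.1721]
tool_rot: [-1.329, 1.001, -1.001]
contact_force: [-2.7, -2.2, -2.7]
opening: 0.0129
```

Request:
{"op": "play_rows", "data": {
  "moves": [
    {"x": 0.5,"y": 0.2,"z": 0.7,"turn": 0,"jaw": 0.8},
    {"x": 0.5,"y": 0.1,"z": 0.7,"turn": 0,"jaw": 0.8},
    {"x": 0.5,"y": 0.2,"z": 0.6,"turn": 0,"jaw": 0.8},
    {"x": 0.5,"y": 0.1,"z": 0.6,"turn": 0,"jaw": 0.8},
    {"x": 0,"y": 0,"z": 0,"turn": 0,"jaw": 0.8},
    {"x": 0,"y": 0,"z": 0,"turn": 0,"jaw": 0.8}
  ]
}}

```text
t: 8.6
tool_pos: [0.5346, 0.1864, 0.1982]
tool_rot: [-1.329, 1.0, -1.002]
contact_force: [-3.6, -5.5, 1.1]
opening: 0.0129
```

Run:
```python
from h import *
s=eyes.get_image('side')
save(cv2.resize(s['img'][180:360,80:340],None,fx=3,fy=3,interpolation=2),'b2')
o=ctrl.get_obs(); print(o['t'],o['tool_pos'],o['opening'],o['contact_force'],o['wrist_torque'])
```

```text
8.65 [0.53428278 0.18629803 0.19789345] 0.013140701664875775 [-2.89168707 -5.67693824  0.8014416 ] [-0.91566471  0.66476064 -0.00304772]
```

View pics/b2.png

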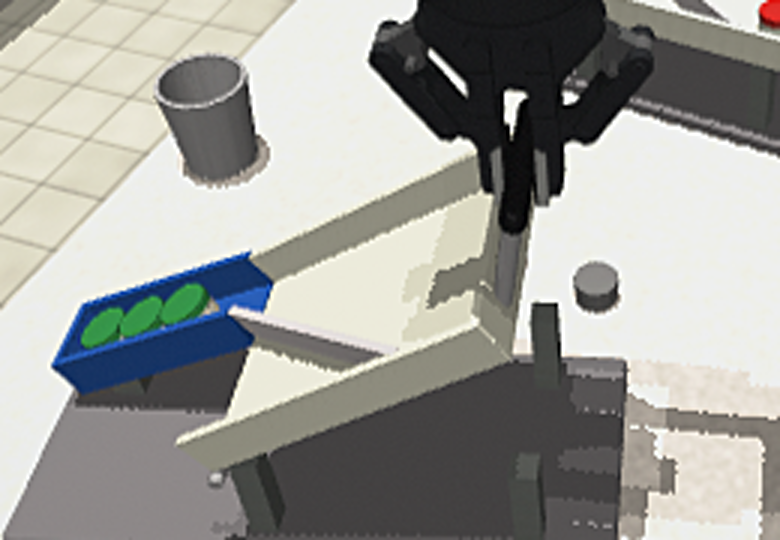

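All three green pots are in the channel, single file against the stop. I'll hold briefly, then retrace the arc down.

Request:
{"op": "play_rows", "data": {
  "moves": [
    {"x": 0,"y": 0,"z": 0,"turn": 0,"jaw": 0.8},
    {"x": 0,"y": 0,"z": 0,"turn": 0,"jaw": 0.8},
    {"x": 0,"y": 0,"z": 0,"turn": 0,"jaw": 0.8},
    {"x": 0,"y": 0,"z": 0,"turn": 0,"jaw": 0.8},
    {"x": 0,"y": 0,"z": 0,"turn": 0,"jaw": 0.8},
    {"x": 0,"y": 0,"z": 0,"turn": 0,"jaw": 0.8}
  ]
}}

```text
t: 9.15
tool_pos: [0.534, 0.1862, 0.1976]
tool_rot: [-1.329, 1.001, -1.002]
contact_force: [-3.0, -6.0, 0.8]
opening: 0.0131
```

Request:
{"op": "play_rows", "data": {
  "moves": [
    {"x": -0.5,"y": -0.1,"z": -0.6,"turn": 0,"jaw": 0.8},
    {"x": -0.5,"y": -0.2,"z": -0.6,"turn": 0,"jaw": 0.8},
    {"x": -0.5,"y": -0.1,"z": -0.7,"turn": 0,"jaw": 0.8},
    {"x": -0.5,"y": -0.2,"z": -0.7,"turn": 0,"jaw": 0.8},
    {"x": -0.4,"y": -0.1,"z": -0.6,"turn": 0,"jaw": 0.8},
    {"x": -0.5,"y": -0.1,"z": -0.7,"turn": 0,"jaw": 0.8},
    {"x": -0.4,"y": -0.2,"z": -0.8,"turn": 0,"jaw": 0.8},
    {"x": -0.4,"y": -0.1,"z": -0.7,"turn": 0,"jaw": 0.8}
  ]
}}

```text
t: 9.82
tool_pos: [0.4978, 0.1759, 0.1434]
tool_rot: [-1.326, 0.999, -1.003]
contact_force: [1.1, -3.8, 0.6]
opening: 0.0124
```

Request:
{"op": "play_rows", "data": {
  "moves": [
    {"x": -0.3,"y": -0.1,"z": -0.7,"turn": 0,"jaw": 0.8},
    {"x": -0.3,"y": -0.1,"z": -0.8,"turn": 0,"jaw": 0.8},
    {"x": -0.3,"y": -0.1,"z": -0.8,"turn": 0,"jaw": 0.8},
    {"x": -0.3,"y": 0,"z": -0.8,"turn": 0,"jaw": 0.8},
    {"x": -0.3,"y": -0.1,"z": -0.8,"turn": 0,"jaw": 0.8},
    {"x": -0.2,"y": -0.1,"z": -0.8,"turn": 0,"jaw": 0.8}
  ]
}}

```text
t: 10.32
tool_pos: [0.4794, 0.1706, 0.0949]
tool_rot: [-1.329, 1.001, -1.001]
contact_force: [-2.8, -2.7, 1.2]
opening: 0.0128
```

Run:
```python
from h import *
s=eyes.get_image('side')
save(cv2.resize(s['img'][180:360,80:340],None,fx=3,fy=3,interpolation=2),'b3')
o=ctrl.get_obs(); print(o['t'],o['tool_pos'],o['opening'],o['contact_force'],o['wrist_torque'])
```

```text
10.3667 [0.47875326 0.17052847 0.09303942] 0.012689653089709093 [ 1.56521255 -3.05143843 -3.04746795] [-0.38203365 -0.4307081   0.03520781]
```

View pics/b3.png

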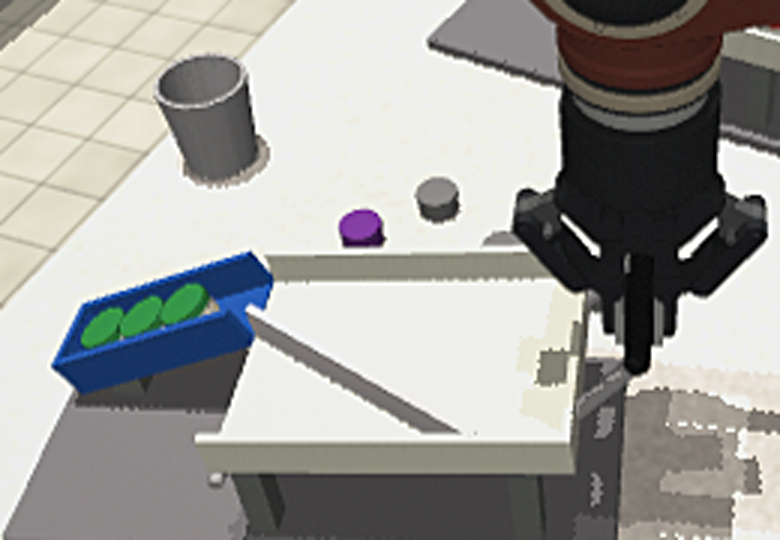

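The tray is nearly flat. Two more small rows, then I'll settle and check the force.

Request:
{"op": "play_rows", "data": {
  "moves": [
    {"x": -0.2,"y": 0,"z": -0.8,"turn": 0,"jaw": 0.8},
    {"x": -0.1,"y": 0,"z": -0.6,"turn": 0,"jaw": 0.8},
    {"x": 0,"y": 0,"z": -0.2,"turn": 0,"jaw": 0.8},
    {"x": 0,"y": 0,"z": 0,"turn": 0,"jaw": 0.8},
    {"x": 0,"y": 0,"z": 0,"turn": 0,"jaw": 0.8}
  ]
}}

```text
t: 10.78
tool_pos: [0.4755, 0.1696, 0.0791]
tool_rot: [-1.334, 1.003, -1.0]
contact_force: [-5.4, -8.5, 2.5]
opening: 0.0128
```

Run:
```python
from h import *
s=eyes.get_image('side')
save(cv2.resize(s['img'][180:360,80:340],None,fx=3,fy=3,interpolation=2),'b4')
o=ctrl.get_obs(); print(o['t'],o['tool_pos'],o['opening'],o['contact_force'],o['wrist_torque'])
```

```text
10.8333 [0.47552614 0.16959518 0.07915719] 0.013055660015241376 [-5.28888019 -7.3377107   1.52486058] [-1.17210201  0.7418165   0.00310109]
```

View pics/b4.png

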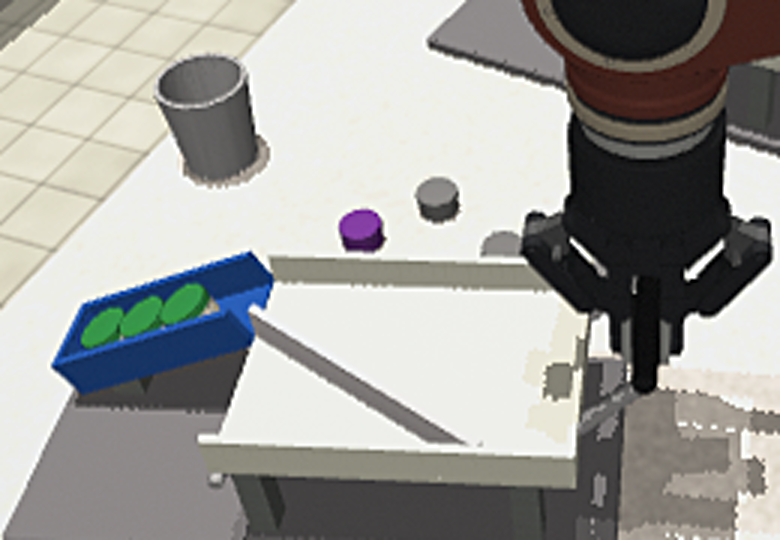

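Flat again, back at the grasp height. Release, then straight up.

Request:
{"op": "play_rows", "data": {
  "moves": [
    {"x": 0,"y": 0,"z": 0,"turn": 0,"jaw": 3.6},
    {"x": 0,"y": 0,"z": 0,"turn": 0,"jaw": 3.6},
    {"x": 0,"y": 0,"z": 0,"turn": 0,"jaw": 3.6},
    {"x": 0,"y": 0,"z": 0,"turn": 0,"jaw": 3.6},
    {"x": 0,"y": 0,"z": 0.5,"turn": 0,"jaw": 3.6},
    {"x": 0,"y": 0,"z": 1,"turn": 0,"jaw": 3.6},
    {"x": 0,"y": 0,"z": 1.5,"turn": 0,"jaw": 3.6},
    {"x": 0,"y": 0,"z": 1.5,"turn": 0,"jaw": 3.6}
  ]
}}

```text
t: 11.5
tool_pos: [0.4769, 0.1709, 0.1258]
tool_rot: [-1.328, 1.001, -1.001]
contact_force: [0.1, 1.3, 0.9]
opening: 0.0361
```

Request:
{"op": "play_rows", "data": {
  "moves": [
    {"x": 0,"y": 0,"z": 2,"turn": 0,"jaw": 3.6},
    {"x": 0,"y": 0,"z": 2,"turn": 0,"jaw": 3.6},
    {"x": 0,"y": 0,"z": 2,"turn": 0,"jaw": 3.6},
    {"x": -1.5,"y": 0,"z": 1,"turn": 0,"jaw": 3.6},
    {"x": -1.5,"y": 0,"z": 0,"turn": 0,"jaw": 3.6},
    {"x": -1.5,"y": 0,"z": 0,"turn": 0,"jaw": 3.6},
    {"x": 0,"y": 0,"z": 0,"turn": 0,"jaw": 3.6},
    {"x": 0,"y": 0,"z": 0,"turn": 0,"jaw": 3.6}
  ]
}}

```text
t: 12.17
tool_pos: [0.4322, 0.171, 0.1958]
tool_rot: [-1.327, 0.999, -1.002]
contact_force: [0.3, 0.1, 0.7]
opening: 0.036
```

Run:
```python
from h import *
s=eyes.get_image('side');t=eyes.get_image('top')
save(np.hstack([cv2.resize(s['img'][120:380,70:330],(390,390)),cv2.resize(t['img'][90:290,130:400],(400,390))]),'b5')
g=s['img'][264:314,285:305].max(2)<35
print(np.argwhere(g).mean(0)+[264,285])
o=ctrl.get_obs(); print(o['t'],o['tool_pos'],o['opening'],o['contact_force'])
```

```text
[288.4        295.16363636]
12.2667 [0.43250947 0.17086339 0.19523923] 0.035773489358321045 [-0.12140826 -0.13263013 -0.10509622]
```

View pics/b5.png

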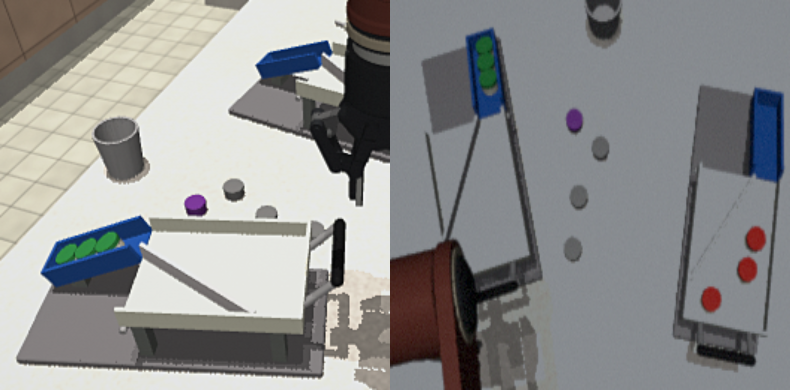

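The green bar's side-view centroid is (295.2, 288.4) against (295.1, 288.4) before, so the tray is flat. The pots sit in the blue channel and the red tray is unchanged. The gripper is clear.

```bash
python3 -c "
from station import finish_job
print(finish_job())"
```

```text
the job is handed in; nothing more can be done
None
```

The job is done and handed in at about 12.3 s of the 48 s allowed. I gripped the green tray's bar, tipped it along its arc to about 0.55 rad and held it until all three pots were in the channel. Then I lowered it flat, let go and backed away.

- **Final checks:** The three green pots are in the blue channel, single file. The tray is flat: the bar is within 0.1 px of its starting place in the side view. By eye, the red tray and its pots look as they were at the start. The gripper is clear, with about 0 N contact force.
- **What disagreed:** The fingertips really sat about 3.5 cm higher than the reported TCP height. My first close therefore shut above the bar without touching anything. I corrected the height from the side picture: the next close caught only the lower edge of the pads, and going 1 cm lower gave a firm grip. The opening then read about 13 mm on the 14 mm bar.
- **Forces:** The highest contact force I read was about 10 N.
- **Refused calls:** The first two move calls were refused as "invalid input", apparently because some fields were left out of the rows. They moved nothing.

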